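Top up the microscope's air-damped plate

ROBOT

A 7-joint arm with a two-finger parallel gripper is mounted at the origin on the work surface. World frame = base frame: x ahead of the robot, y to its left, z up, the work surface at z = 0. Lengths are in m, angles in rad, forces in N, time in s.
With the tool pointing down it reaches from about 0.4 to 0.925 m from the base axis. Payload 4.1 kg.
Tool frame: the origin (TCP) lies between the finger pads; the fingertips stand 19 mm ahead of it and the grasp point (between the pads) is the TCP; x points along the fingers, y is the direction in which the jaws open and shut, and the axes are right-handed (so a half turn about x gives the same grasp; the last joint's range is limited). The gripper opens to 85 mm and grips with 20 to 120 N. Pads are 22 mm wide; open, the fingers measure 114 mm over their backs; the gripper's body (76 mm by 85 mm) begins 54 mm behind the grasp point. The pads swing forward as they close: fully open they stand 13 mm farther back than shut.
Start: joints at [1.107, 0.398, 0.045, 1.537, -0.019, 1.207, -0.051], TCP at [0.232, -0.607, 0.25] pointing down, gripper open.
Joint ranges: [-2.82, 2.82], [-0.49, 2.23], [-1.37, 1.46], [0, 2.46], [-1.36, 4.5], [0.23, 2], [-2.94, 2.94]. Speed limits (rad/s): [2.57, 2.57, 3.14, 3.14, 3.14, 3.14, 3.14].

INTERFACE

Orientations are given as a unit quaternion [x, y, z, w].
In Python, from plant import bot gives the robot as it stands. Calls block until the motion is done:
- bot.move_pose(position, orientation): joint-space move of the TCP to a pose.
- bot.movel(position, rate=0.15, orientation=None): straight line of the TCP; orientation=None keeps the orientation; rate is the mean speed in m/s.
- bot.move_j(angles): joint-space move.
- bot.grip(opening, force=None): finger opening in m; force is the grip in N (None keeps the last); returns when the fingers have stopped.
- bot.hold(seconds).
- bot.ik(position, orientation): joint angles nearest the present ones, or None.
- bot.sense(): the state.
- bot.read_camera(name): name is "side" or "top"; returns a dict with "frame" (420x560x3 uint8, blue, green, red), "vertical_fov" (degrees; the focal length in pixels is half the picture's height over the tangent of half this angle, whatever the lens; pixels are square), "cx", "cy" (the principal point, pixels), "xyz" and "orientation" of the camera in the world. Camera axes: x right, y down, z forward; pixel columns grow to the right and rows downward; lengths in m; the calibration is good to about 2 mm. A picture is of the moment at which its call begins. There is no depth.
A pose or a line that the arm cannot do raises bot.IKError and nothing moves.
- bot.sign_off(): hands the job in, once; it reports no verdict.
The state is a dict: "time": time; "joint_positions": joint angles; "joint_vel": joint speeds; "effort": joint torques, N m; "ee_pos": TCP position; "eef_rot": TCP orientation; "contact_force": force on the tool from outside, world axes, zero at the start; "moment": the same for the moment, N m; "width": finger opening in m.
Only numpy, scipy, OpenCV 4.12 (cv2) and the standard library are available. Lean on these libraries where they do the work, as an engineer would, in place of code of your own. Each camera call takes 0.05 s, during which the arm holds its last target.

TASK

Give the microscope's damping plate a shot of air: slide the air switch on the console across to its dot (on), push the valve lever all the way over towards the microscope, never towards the balance, hold it there for at least two seconds, then let it come back to the middle. With the lever back in the middle, slide the switch back (off) and let go, without knocking the microscope or the balance or moving anything else on the table.

Things in the scene. Friction and masses are not known exactly. Their poses are not given: they have to be found in the camera images.
- console: Fixed low white bench console, 200 (x) x 460 (y) x 50 mm high; origin at the centre of its underside on the table, x away from the robot (at yaw 0), y along its length, z up. A lamp bar hangs over it (see lamp) on two 16 mm posts at x = +80, y = +-210 mm, with arms running forward to the bar.
- lamp (a point): Centre of the underside of the LED lamp bar: 50 mm wide in the console's x, 450 mm long in y, underside 313 mm and top 337 mm above the table, right above lever and switch. A tool pointing straight down does not fit below it: come in from the robot's side, tilted some 30 to 45 degrees from vertical with the fingertips pointing away from the robot.
- valve: Fixed aluminium valve block, 90 x 90 x 30 mm high, standing on the console (50 mm above the table) at x about -20 mm and y about +95 or -95 mm in the console's frame (it changes places with the switch block). Origin at the centre of its underside; x away from the robot, y the line along which the lever swings, z up. The lever's hinge axis runs along x, 36 mm above this origin.
- lever (a joint): Angle of the valve lever in rad: 0 upright in the middle, positive leaning to the valve block's +y, negative to -y, end stops at +-0.45. A spring returns it to the middle when let go (about 0.3 s, no overshoot); holding it at a stop takes about 6 N at the knob.
- lever_knob (a point): Centre of the black ball knob, 32 mm diameter, on top of the lever, 110 mm from the hinge axis (146 mm above the valve block's underside when upright). The steel shaft below it is 12 mm in diameter. The point moves with the lever.
- switch: Fixed grey plastic switch block, 90 x 90 x 30 mm high, standing on the console in the other place. Origin at the centre of its underside; x away from the robot, y the line along which the switch slides, z up. A small white dot at its +y end marks on.
- slide (a joint): Position of the slide switch in m: 0 off (at the -y end), 0.024 on (at the +y end, by the dot). A sprung detent keeps it at either end: about 6 N starts it moving, and past the middle it snaps on to its other end by itself and stays there.
- slide_ridge (a point): Middle of the top of the ridge of the black slide. The ridge is 34 mm long in the switch block's x, 12 mm thick in y, and stands 12 mm above the slide's flat plate (46 mm long in y), which lies 32 mm above the switch block's underside. The point moves with the slide.
- microscope: Fixed white microscope on a dark steel plate (235 x 190 x 28 mm), 340 mm tall in all; origin at the centre of the plate's underside on the table. It stands about 350 mm to one side of the console's middle; the balance stands on the other side. Which side changes.
- balance: Fixed white laboratory balance with a round steel pan on a like dark plate (235 x 190 mm), about 102 mm tall; origin at the centre of the plate's underside on the table.
- jar_a: Loose small jar, 44 mm diameter, 60 mm tall, on the console behind and between the two blocks; origin at the centre of its underside.
- folder: Loose cardboard slide folder, 140 x 80 x 16 mm, lying on the table in front of the console; origin at the centre of its underside.
- jar_b: Loose amber jar, 60 mm diameter, 85 mm tall; origin at the centre of its underside.
- dish: Loose white staining dish, 100 x 75 x 50 mm; origin at the centre of its underside.
- marker: Loose black marker pen, 16 mm thick, 135 mm long, lying in front of the console; origin on its underside, x along it.
- slide_box: Loose white plastic slide box, 45 x 75 x 28 mm, on the console near one end of its rear edge; origin at the centre of its underside.

How it is judged:
On the way, in this order (a step that is already met when the one before it is completed fails the run):
1. the air switch is on, with the lever still in the middle (value of joint slide above 0.019 m and value of joint lever between -0.06 and 0.06 rad), for 0.2 s.
2. the lever is held over towards the microscope (at least 0.36 of 0.45 rad) for 1.8 s, with the switch on (value of joint slide above 0.019 m and ((y of microscope in the frame of valve above 0 m and value of joint lever above 0.36 rad) or (y of microscope in the frame of valve below 0 m and value of joint lever below -0.36 rad))), for 1.8 s.
3. the lever is back in the middle, with the switch still on (all of step 1), for 0.2 s.
4. the switch is off again, with the lever in the middle (value of joint slide below 0.005 m and value of joint lever between -0.06 and 0.06 rad), for 0.2 s.
At the end, for the whole second after the job is handed in: The slide switch is off (within 5 mm of its off end), the lever stands in the middle at rest (within 0.06 rad), and the loose things are where they were (within 30 mm, the marker 50 mm) (all of step 4 and velocity of joint lever between -0.1 and 0.1 rad/s and distance of each of jar_a, folder, jar_b, dish, slide_box from where it was at the start of the episode below 0.03 m and distance of marker from where it was at the start of the episode below 0.05 m); the robot touches nothing.
It fails at once if the lever is pushed towards the balance (over 0.15 rad) ((y of microscope in the frame of valve above 0 m and value of joint lever below -0.15 rad) or (y of microscope in the frame of valve below 0 m and value of joint lever above 0.15 rad)).
It fails at once if the microscope or the balance is knocked (over 10 N) (contact force between any of the arm, the fingers and microscope above 10 N or contact force between any of the arm, the fingers and balance above 10 N).
It fails at once if a loose thing is moved (over 30 mm, the marker 50 mm) (distance of any of jar_a, folder, jar_b, dish, slide_box from where it was at the start of the episode above 0.03 m or distance of marker from where it was at the start of the episode above 0.05 m).
It also fails if it takes over 72 s, if anything falls off the work surface, if the arm or the gripper's body presses on something with over 40 N, if the wrist force passes 120 N, or if a joint passes its speed limit or range.

## Working session

There is one attempt and no reset: what is moved stays moved. The work goes in short steps, each a Python script; the robot and the scene stay as the last script left them, time stands still between calls to the robot, and variables do not carry over. Pictures are saved under pics/ and viewed, and the job is handed in when it is done.

```bash
ls; mkdir -p pics; python3 - <<'E'
from plant import bot
import cv2
for n in("side","top"):
    c=bot.read_camera(n); cv2.imwrite(f"pics/{n}0.png",c["frame"])
    print(n,c["vertical_fov"],c["cx"],c["cy"],c["xyz"],c["orientation"])
print(bot.sense())
E
```

```text
pics
side 54.47325997375461 283.06114542055394 215.4697846183746 [0.39821077 0.99171426 0.91045644] [-0.058322    0.88864158 -0.45447885  0.01907014]
top 43.089136248972814 283.7372470407497 208.7320302852152 [0.33438944 0.02019775 1.43219097] [-0.69624625  0.71347298 -0.05212306  0.05899706]
{'time': 0.1, 'joint_positions': array([ 1.10697512,  0.39912677,  0.0450209 ,  1.53774579, -0.01868763,
        1.20689309, -0.05071149]), 'joint_vel': array([-0.00065434, -0.00039159, -0.00070061, -0.00351559, -0.0001222 ,
       -0.00038176,  0.00048739]), 'effort': array([ 3.42704436e-03, -4.76259470e+01,  1.36998989e+00, -2.54946935e+01,
        1.20193243e-02,  5.04395692e-03, -1.66379601e-05]), 'ee_pos': array([ 0.23175036, -0.60671507,  0.24936501]), 'eef_rot': array([-0.69521104, -0.12891045,  0.69552384, -0.12771175]), 'contact_force': array([ 0.22831842, -0.54222608,  0.80639702]), 'moment': array([-0.0152488 ,  0.00464345,  0.00271694]), 'width': 0.08559489887468806}
```

View pics/side0.png

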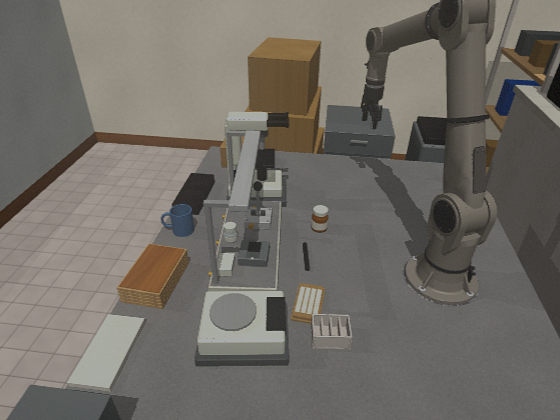

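View pics/top0.png

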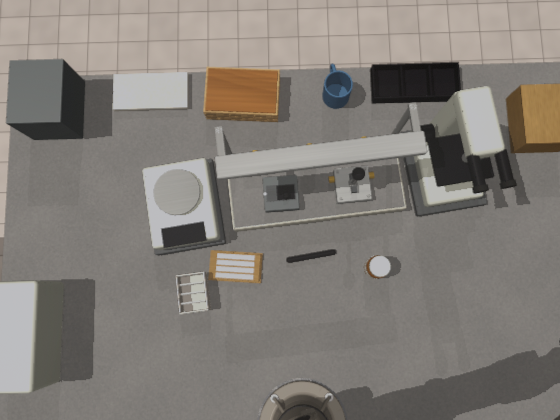

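Top view: the balance is on the left (+y) and the microscope on the right (-y). The switch is at about (281,193) and the valve at about (352,185). I'll zoom in next.

```bash
python3 - <<'E'
import cv2
t=cv2.imread("pics/top0.png"); s=cv2.imread("pics/side0.png")
cv2.imwrite("pics/topz.png",cv2.resize(t[125:235,215:415],None,fx=4,fy=4,interpolation=cv2.INTER_CUBIC))
cv2.imwrite("pics/sidez.png",cv2.resize(s[150:300,190:340],None,fx=4,fy=4,interpolation=cv2.INTER_CUBIC))
E
```

```text
(no output)
```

View pics/topz.png

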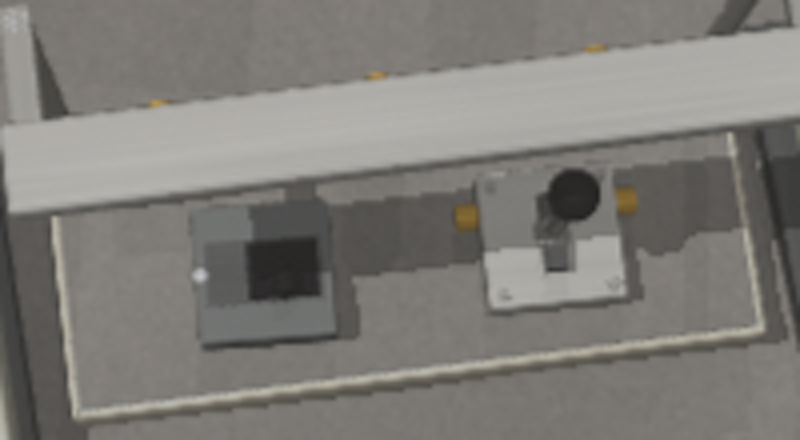

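View pics/sidez.png

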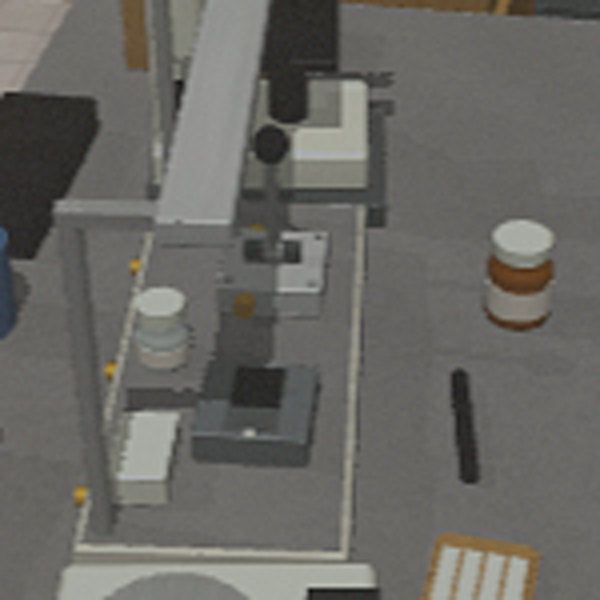

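```bash
cat > h.py <<'E'
import numpy as np, cv2, json
from scipy.spatial.transform import Rotation as R
CAM={"side":(54.47325997375461,283.06114542055394,215.4697846183746,[0.39821077,0.99171426,0.91045644],[-0.058322,0.88864158,-0.45447885,0.01907014]),
"top":(43.089136248972814,283.7372470407497,208.7320302852152,[0.33438944,0.02019775,1.43219097],[-0.69624625,0.71347298,-0.05212306,0.05899706])}
def ray(n,u,v):
    f,cx,cy,p,q=CAM[n]; F=210/np.tan(np.radians(f/2))
    d=R.from_quat(q).apply([(u-cx)/F,(v-cy)/F,1.]); return np.array(p),d
def plane(n,u,v,z):
    p,d=ray(n,u,v); return p+d*(z-p[2])/d[2]
def proj(n,X):
    f,cx,cy,p,q=CAM[n]; F=210/np.tan(np.radians(f/2))
    c=R.from_quat(q).inv().apply(np.array(X)-p); return np.array([cx+F*c[0]/c[2],cy+F*c[1]/c[2]])
def tri(a,b):
    p,d=ray(*a);q,e=ray(*b); d=d/np.linalg.norm(d);e=e/np.linalg.norm(e)
    s=np.linalg.lstsq(np.c_[d,-e],q-p,rcond=None)[0]; A=p+s[0]*d;B=q+s[1]*e
    return (A+B)/2,np.linalg.norm(A-B)
tz=lambda x,y:(215+(x+.5)/4-.5,125+(y+.5)/4-.5)
sz=lambda x,y:(190+(x+.5)/4-.5,150+(y+.5)/4-.5)
E
python3 - <<'E'
from h import *
np.set_printoptions(precision=4,suppress=True)
A=plane("top",*tz(80,415),.05);B=plane("top",*tz(763,330),.05)
d=A-B; print("console front",A,B,np.linalg.norm(d),"yaw",np.degrees(np.arctan2(-d[0],d[1])))
print("knob tri",tri(("top",)+tz(575,195),("side",)+sz(271,144)))
print("dot top/side",plane("top",*tz(200,274),.081),plane("side",*sz(249,433),.081))
print("slide tri",[plane("top",*tz(x,y),.083) for x,y in((248,240),(318,236),(322,296),(251,300))])
print("slide side",[plane("side",*sz(x,y),.083) for x,y in((240,366),(286,366),(280,406),(231,404))])
print("swblock top",[plane("top",*tz(x,y),.08) for x,y in((190,207),(327,200),(335,335),(203,347))])
print("valve top",[plane("top",*tz(x,y),.08) for x,y in((478,172),(615,165),(628,297),(490,311))])
# lamp ends near underside front edge top view z=.337
print("lamp",[plane("top",*tz(x,y),.337) for x,y in((5,128),(12,212))])
# microscope corners top
for u,v in((415,215),(485,205)): print("mic",plane("top",u,v,.028))
print("jarb",plane("top",379,266,.085),"marker",plane("top",289,260,.01),plane("top",335,252,.01))
E
```

```text
console front [0.505  0.1609 0.05  ] [ 0.55   -0.2883  0.05  ] 0.45141641375128605 yaw 5.7180211741935345
knob tri (array([ 0.6107, -0.1496,  0.1933]), np.float64(0.001991005547818961))
dot top/side [0.591  0.0793 0.081 ] [0.5881 0.0831 0.081 ]
slide tri [array([0.6122, 0.0477, 0.083 ]), array([0.6136, 0.0024, 0.083 ]), array([0.5742, 0.0009, 0.083 ]), array([0.5727, 0.0466, 0.083 ])]
slide side [array([0.6092, 0.0082, 0.083 ]), array([0.5731, 0.003 , 0.083 ]), array([0.5697, 0.0513, 0.083 ]), array([0.6074, 0.0544, 0.083 ])]
swblock top [array([0.6356, 0.085 , 0.08  ]), array([ 0.6379, -0.0041,  0.08  ]), array([ 0.549 , -0.0068,  0.08  ]), array([0.5433, 0.0782, 0.08  ])]
valve top [array([ 0.654 , -0.1028,  0.08  ]), array([ 0.6563, -0.192 ,  0.08  ]), array([ 0.569 , -0.1962,  0.08  ]), array([ 0.5621, -0.107 ,  0.08  ])]
lamp [array([0.6237, 0.1701, 0.337 ]), array([0.5781, 0.1666, 0.337 ])]
mic [ 0.5315 -0.3175  0.028 ]
mic [ 0.5537 -0.505   0.028 ]
jarb [ 0.3963 -0.2054  0.085 ] marker [0.4214 0.0206 0.01  ] [ 0.4397 -0.1027  0.01  ]
```

```bash
cat >> h.py <<'E'
def ori(tilt,yaw=3,flip=1):
    t=np.radians(tilt); x=np.array([np.sin(t),0,-np.cos(t)]); y=np.array([0,flip*1.,0]); z=np.cross(x,y)
    return (R.from_euler('z',yaw,degrees=True)*R.from_matrix(np.c_[x,y,z])).as_quat()
def tcp(tip,tilt,yaw=3,b=.019):   # TCP for a given finger-tip centre
    return np.array(tip)-b*R.from_quat(ori(tilt,yaw)).as_matrix()[:,0]
E
python3 - <<'E'
from h import *
from plant import bot
np.set_printoptions(precision=3,suppress=True)
s=bot.sense(); print(R.from_quat(s["eef_rot"]).as_matrix())
for tilt in(30,35,40):
  for fl in(1,-1):
    q=ori(tilt,3,fl)
    for n,p in dict(pre=[.40,-.05,.33],sw0=[.50,.03,.2],sw=tcp([.6,.026,.09],tilt),kn=[.611,-.119,.193],kn2=[.611,-.17,.185]).items():
        print(tilt,fl,n,bot.ik(p,q))
E
```

```text
[[-0.001  0.357 -0.934]
 [ 0.002 -0.934 -0.357]
 [-1.    -0.002  0.   ]]
30 1 pre [ 0.304 -0.418 -0.161  2.261 -0.228  0.789  1.882]
30 1 sw0 [ 0.548 -0.05  -0.708  2.299  0.071  0.361  1.395]
30 1 sw [ 0.355  0.306 -0.56   2.205  0.966  0.25   0.588]
30 1 kn [ 0.416  0.195 -0.259  2.06  -0.168  0.387  1.937]
30 1 kn2 [ 0.592  0.239 -0.346  2.03  -0.212  0.395  2.074]
30 -1 pre [ 0.83  -0.46  -0.5    2.253 -0.537  0.858 -0.932]
30 -1 sw0 [ 0.798 -0.056 -0.943  2.295  0.02   0.359 -1.692]
30 -1 sw [ 0.302  0.298 -0.499  2.206  0.918  0.233 -2.514]
30 -1 kn [ 0.473  0.199 -0.323  2.058 -0.131  0.386 -1.238]
30 -1 kn2 [ 0.519  0.234 -0.262  2.032 -0.268  0.398 -1.019]
35 1 pre [ 0.199 -0.464 -0.078  2.318 -0.209  0.692  1.862]
35 1 sw0 [-0.153 -0.078 -0.044  2.375  0.326  0.252  1.134]
35 1 sw [ 0.526  0.338 -0.757  2.264  1.582  0.273  0.001]
35 1 kn [ 0.124  0.172  0.079  2.128 -0.575  0.29   2.328]
35 1 kn2 [ 0.755  0.24  -0.508  2.086 -0.297  0.277  2.18 ]
35 -1 pre [ 0.646 -0.478 -0.361  2.311 -0.524  0.749 -0.953]
35 -1 sw0 [ 0.919 -0.1   -1.045  2.354 -0.13   0.23  -1.553]
35 -1 sw [-1.168  0.894  1.421  2.3    4.461  0.824 -0.125]
35 -1 kn [ 0.512  0.184 -0.348  2.119 -0.291  0.265 -1.072]
35 -1 kn2 [ 0.579  0.223 -0.308  2.09  -0.474  0.291 -0.803]
40 1 pre None
40 1 sw0 [-1.094 -0.194  0.814  2.452  1.147  0.285  0.349]
40 1 sw [ 0.84   0.502 -1.151  2.318  1.909  0.504 -0.224]
40 1 kn [-0.016  0.167  0.246  2.191 -1.112  0.234  2.862]
40 1 kn2 [ 0.462  0.209 -0.155  2.15  -1.034  0.239  2.895]
40 -1 pre None
40 -1 sw0 [-1.094 -0.194  0.814  2.452  1.147  0.285 -2.793]
40 -1 sw [ 0.348  0.307 -0.553  2.328  2.217  0.259  2.482]
40 -1 kn [ 0.021  0.165  0.206  2.19  -1.093  0.228 -0.297]
40 -1 kn2 [ 0.462  0.209 -0.155  2.15  -1.034  0.239 -0.246]
```

```bash
python3 - <<'E'
from h import *
from plant import bot
np.set_printoptions(precision=3,suppress=True)
try:
    bot.movel([.42,.0,.27],rate=.2,orientation=ori(30,3,-1))
except bot.IKError as e:
    print("IK",e); bot.movel([.40,-.1,.27],rate=.2); bot.move_pose([.42,0,.27],ori(30,3,-1))
bot.grip(.034,20)
s=bot.sense(); print(s["time"],s["ee_pos"],s["joint_positions"],s["width"],s["contact_force"])
for n,p in dict(sw0=[.52,.022,.17],sw=tcp([.6,.026,.09],30),kn=[.606,-.119,.193],kn2=[.606,-.17,.185]).items():
    print(n,bot.ik(p,ori(30,3,-1)))
for n in("side","top"):
    c=bot.read_camera(n); cv2.imwrite(f"pics/{n}1.png",c["frame"])
E
```

```text
3.9833 [ 0.42 -0.    0.27] [ 0.744 -0.391 -0.646  2.336 -0.501  0.647 -1.115] 0.03421987401086089 [-0.708 -0.167  0.071]
sw0 [ 1.007  0.116 -1.203  2.288  0.532  0.329 -2.147]
sw [ 0.355  0.306 -0.56   2.205  0.966  0.25  -2.554]
kn [ 0.571  0.198 -0.429  2.066 -0.078  0.384 -1.283]
kn2 [ 0.661  0.237 -0.42   2.039 -0.173  0.392 -1.1  ]
```

View pics/side1.png

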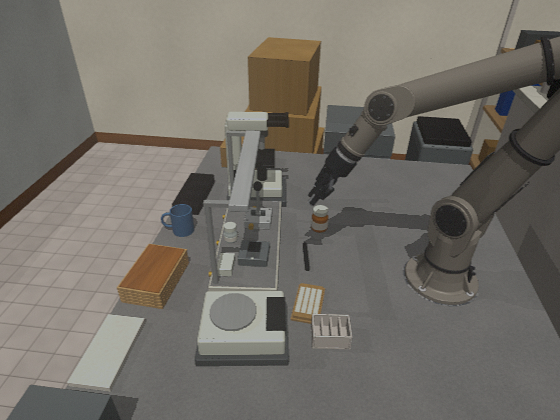

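View pics/top1.png

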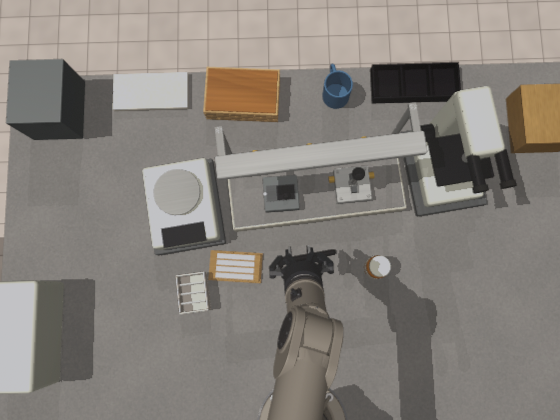

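The arm is clear of everything. Next I lower the open jaws over the ridge, watching the force.

```bash
python3 - <<'E'
from h import *
from plant import bot
np.set_printoptions(precision=4,suppress=True)
T=27; q=ori(T,3,-1)
bot.movel([.52,.026,.20],rate=.15,orientation=q)
s=bot.sense(); print(s["joint_positions"],s["contact_force"])
bot.movel(tcp([.60,.026,.110],T),rate=.12)
f0=bot.sense()["contact_force"]; print("f0",f0)
for z in np.arange(.104,.0855,-.002):
    bot.movel(tcp([.60,.026,z],T),rate=.04); s=bot.sense(); f=s["contact_force"]-f0
    print(z,s["ee_pos"],f)
    if np.linalg.norm(f)>4: break
print(s["time"],s["joint_positions"])
for n in("side","top"):
    c=bot.read_camera(n); cv2.imwrite(f"pics/{n}2.png",c["frame"])
    a=c["frame"]; a=a[150:300,190:340] if n=="side" else a[125:235,215:415]
    cv2.imwrite(f"pics/{n}2z.png",cv2.resize(a,None,fx=4,fy=4,interpolation=cv2.INTER_CUBIC))
E
```

```text
[ 1.0346  0.0461 -1.2036  2.2174  0.2117  0.4464 -1.8467] [-0.2545  0.0584 -0.9313]
f0 [-1.1198  0.3676 -0.8033]
0.104 [0.5911 0.0253 0.121 ] [ 1.0054 -0.9785  1.0771]
0.102 [0.5913 0.0255 0.1189] [ 1.6159 -0.4066  0.945 ]
0.09999999999999999 [0.5913 0.0256 0.1167] [ 1.3558 -0.5256  0.2383]
0.09799999999999999 [0.5913 0.0256 0.1148] [ 0.6696 -0.2949  1.0841]
0.09599999999999999 [0.5913 0.0256 0.1128] [1.713  0.0863 0.8266]
0.09399999999999999 [0.5913 0.0256 0.1108] [0.905  0.0342 0.6299]
0.09199999999999998 [0.5913 0.0256 0.1088] [2.7089 0.1276 1.679 ]
0.08999999999999998 [0.5913 0.0256 0.1068] [ 0.6331 -1.4155  1.8501]
0.08799999999999998 [0.5913 0.0255 0.1048] [1.2394 0.027  0.9989]
0.08599999999999998 [0.5913 0.0256 0.1028] [1.7173 0.0179 0.9013]
9.25 [ 0.5477  0.3707 -0.792   2.164   0.9561  0.3736 -2.5111]
```

View pics/side2z.png

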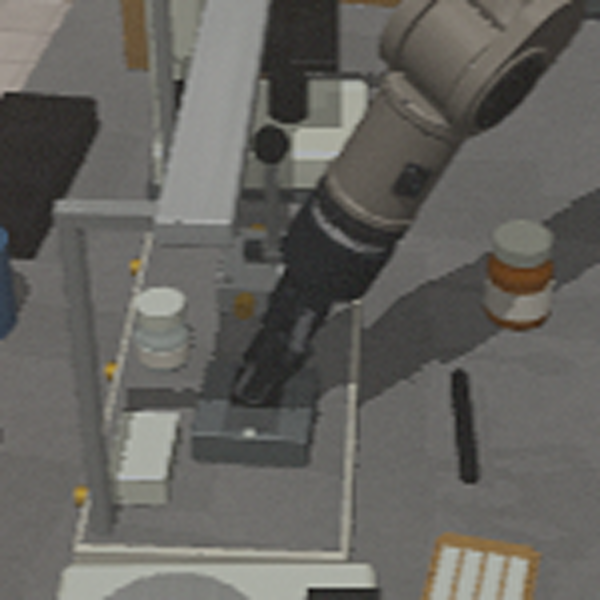

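View pics/top2z.png

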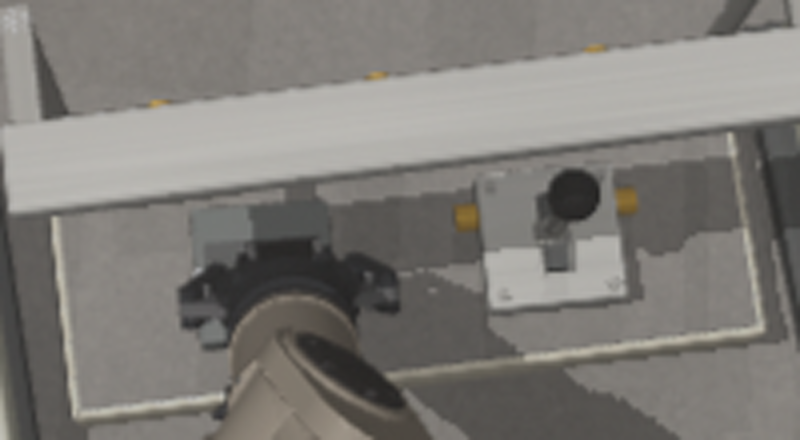

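The jaws straddle the ridge, with the tips low and no contact. Now I slide towards the dot, watching the force.

```bash
cat >> h.py <<'E'
U=np.array([-.0523,.9986,0])
def favg(bot,n=3):
    o=[]
    for _ in range(n):
        bot.hold(.02); o.append(bot.sense()["contact_force"])
    return np.mean(o,0)
E
python3 - <<'E'
from h import *
from plant import bot
np.set_printoptions(precision=2,suppress=True)
p0=tcp([.60,.026,.086],27); f0=favg(bot); peak=0
for k,d in enumerate(np.arange(.004,.037,.002)):
    bot.movel(p0+U*d,rate=.05); f=favg(bot)-f0; fy=-f@U
    print(round(d*1000),f,(bot.sense()["ee_pos"]-p0)*1000)
    peak=max(peak,fy)
    if peak>4 and fy<peak-3.5: print("snap?");break
    if fy>14: break
print(bot.sense()["time"])
for n in("side","top"):
    c=bot.read_camera(n)
    a=c["frame"]; a=a[150:300,190:340] if n=="side" else a[125:235,215:415]
    cv2.imwrite(f"pics/{n}3z.png",cv2.resize(a,None,fx=4,fy=4,interpolation=cv2.INTER_CUBIC))
E
```

```text
4 [ 0.57 -0.41  0.01] [-0.19  4.3   0.07]
6 [-0.08 -0.73 -0.56] [-0.31  6.01  0.01]
8 [ 0.23  0.15 -0.24] [-0.43  8.08 -0.  ]
10 [ 0.02  0.33 -0.41] [-0.51 10.06  0.02]
12 [-0.22  0.37 -0.23] [-0.63 12.11  0.01]
14 [ 0.47 -2.22  0.08] [-0.78 13.08 -0.09]
16 [ 0.82 -5.04  1.09] [-0.81 14.17 -0.11]
18 [ 0.3  -4.91  1.18] [-0.97 16.76 -0.09]
20 [-0.33 -2.97  0.77] [-1.15 20.   -0.05]
22 [-0.29 -0.72 -0.48] [-1.33 23.29 -0.04]
snap?
12.4
```

View pics/side3z.png

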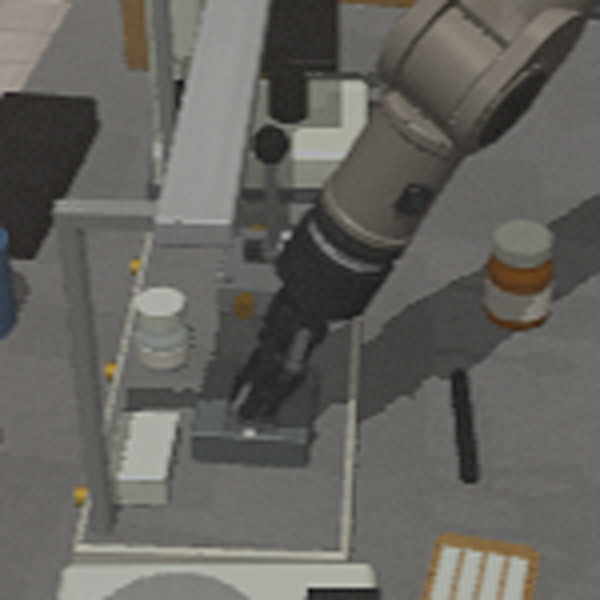

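View pics/top3z.png

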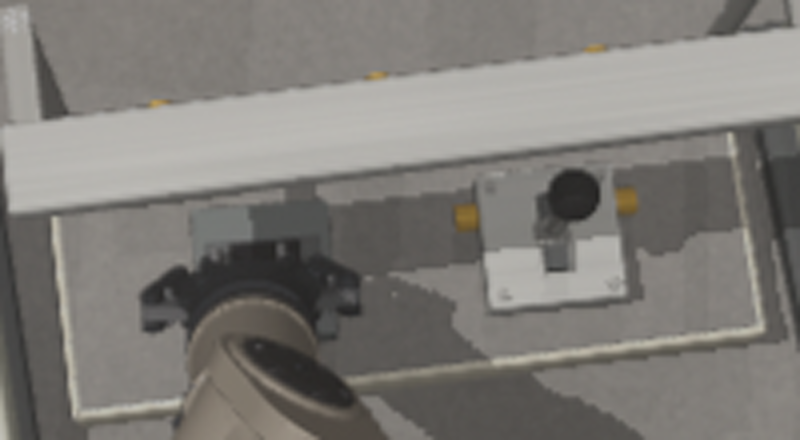

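```bash
python3 - <<'E'
from h import *
from plant import bot
np.set_printoptions(precision=2,suppress=True)
p0=tcp([.60,.026,.086],27); f0=favg(bot)
for d in (.024,.026,.028,.030):
    bot.movel(p0+U*d,rate=.05); f=favg(bot)-f0
    print(round(d*1000),f,(bot.sense()["ee_pos"]-p0)*1000)
    if abs(f@U)>8: break
bot.movel(p0+U*.026,rate=.05)
bot.movel(p0+U*.026+[-.03,0,.07],rate=.15)
bot.movel([.48,.03,.24],rate=.2)
print(bot.sense()["time"])
for n in("side","top"):
    c=bot.read_camera(n)
    a=c["frame"]; a=a[150:300,190:340] if n=="side" else a[125:235,215:415]
    cv2.imwrite(f"pics/{n}4z.png",cv2.resize(a,None,fx=4,fy=4,interpolation=cv2.INTER_CUBIC))
E
```

```text
24 [ 0.12  0.11 -0.62] [-1.08 24.76  0.2 ]
26 [0.   0.68 0.06] [-1.29 26.36  0.09]
28 [ 0.41  0.22 -0.16] [-1.48 28.1   0.01]
30 [ 0.38  0.35 -0.64] [-1.55 30.07  0.03]
15.9833
```

View pics/side4z.png

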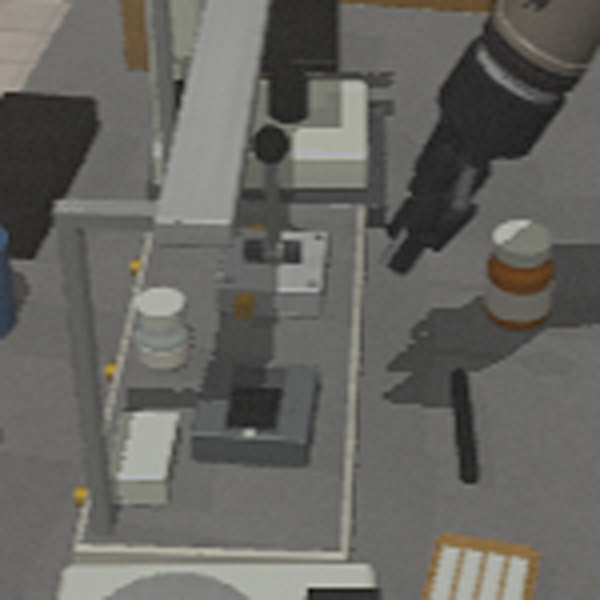

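View pics/top4z.png

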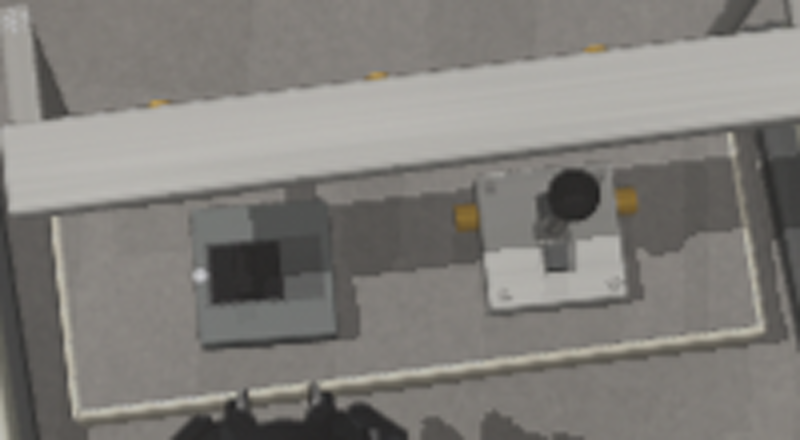

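The switch is on: the plate now spans zoom x 208-283, against the dot at 200. The lever is still upright and the loose things look untouched. Next is the lever.

```bash
python3 - <<'E'
from h import *
from plant import bot
np.set_printoptions(precision=2,suppress=True)
T=31; q=ori(T,3,-1)
bot.grip(0.0,20); print("w",bot.sense()["width"])
K=np.array([.611,-.1496,.195]); P=tcp(K,T)+.010*R.from_quat(q).as_matrix()[:,0]
a=P+U*.06
bot.movel([.49,-.085,.26],rate=.2,orientation=q)
bot.movel(a,rate=.12); print(bot.sense()["joint_positions"],bot.sense()["time"])
f0=favg(bot)
for d in np.arange(.052,.020,-.004):
    bot.movel(P+U*d,rate=.08); f=favg(bot,2)-f0
    print(round(d*1000),f,(bot.sense()["ee_pos"]-P)*1000)
    if f@U>1.5: break
np.save("f0.npy",f0)
for n in("side","top"):
    c=bot.read_camera(n)
    a=c["frame"]; a=a[150:300,190:340] if n=="side" else a[125:235,215:415]
    cv2.imwrite(f"pics/{n}5z.png",cv2.resize(a,None,fx=4,fy=4,interpolation=cv2.INTER_CUBIC))
print(bot.sense()["time"])
E
```

```text
w -1.0986448316313268e-05
[ 0.78  0.19 -0.72  2.08  0.13  0.38 -1.52] 18.45
52 [ 0.58 -0.47  0.6 ] [-2.93 51.42  0.22]
48 [ 0.31 -0.12 -0.25] [-2.55 47.81  0.01]
44 [ 0.14  0.06 -0.27] [-2.31 43.72 -0.07]
40 [0.32 0.5  0.23] [-2.11 39.64 -0.04]
36 [ 0.37 -0.43  0.56] [-1.9  35.67 -0.02]
32 [ 0.06 -0.39  0.45] [-1.66 31.72 -0.  ]
28 [ 0.5  -0.    0.28] [-1.37 27.75  0.09]
24 [0.15 0.75 1.37] [-1.12 23.8   0.13]
20.8667
```

View pics/side5z.png

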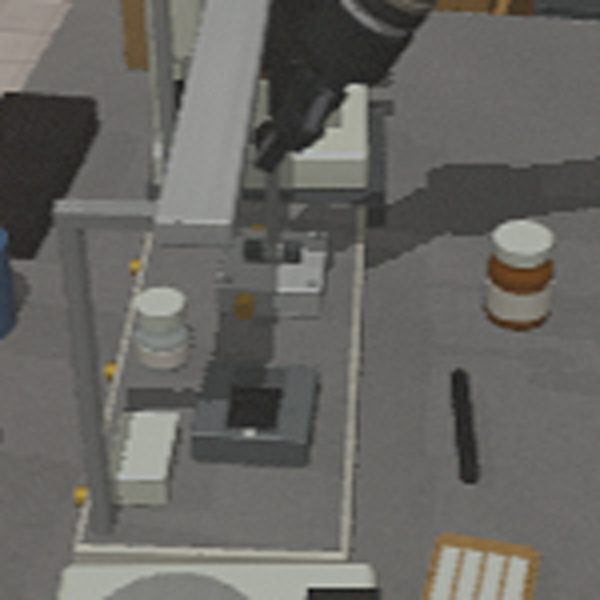

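View pics/top5z.png

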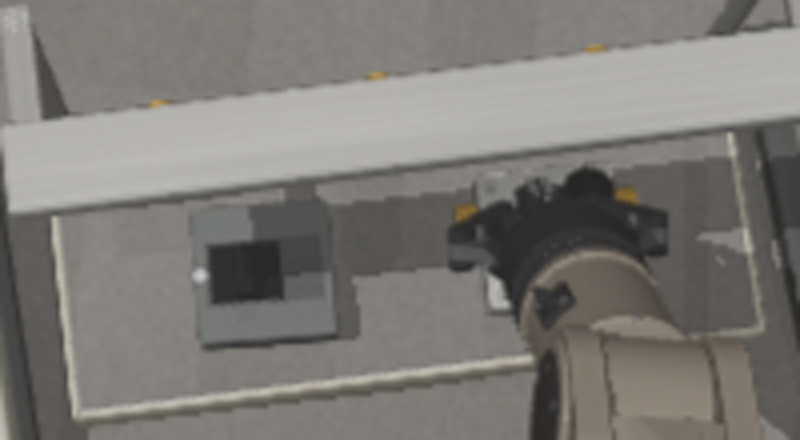

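The finger touches the knob's +y side and the knob has started to move (zoom x about 588, was 575). I push on to the stop.

```bash
python3 - <<'E'
from h import *
from plant import bot
np.set_printoptions(precision=2,suppress=True)
T=31; q=ori(T,3,-1); f0=np.load("f0.npy")
K=np.array([.611,-.1496,.195]); P=tcp(K,T)+.010*R.from_quat(q).as_matrix()[:,0]
for d in list(np.arange(.018,-.010,-.006))+list(np.arange(-.010,-.034,-.002)):
    dz=-.008*(.024-d)/.048
    bot.movel(P+U*d+[0,0,dz],rate=.08); f=favg(bot,2)-f0
    print(round(d*1000),f,(bot.sense()["ee_pos"]-P)*1000)
    if f@U>11: break
print(bot.sense()["time"])
bot.hold(2.0)
print(bot.sense()["time"],bot.sense()["contact_force"]-f0)
for n in("side","top"):
    c=bot.read_camera(n)
    a=c["frame"]; a=a[150:300,190:340] if n=="side" else a[125:235,215:415]
    cv2.imwrite(f"pics/{n}6z.png",cv2.resize(a,None,fx=4,fy=4,interpolation=cv2.INTER_CUBIC))
np.save("d.npy",d)
E
```

```text
18 [1.3  1.15 1.4 ] [-0.72 17.71 -0.87]
12 [1.39 2.05 1.68] [-0.37 11.76 -1.86]
6 [0.95 2.84 2.06] [-0.02  6.   -2.8 ]
0 [2.2  3.09 2.12] [ 0.26  0.23 -3.84]
-6 [2.98 4.28 2.56] [ 0.55 -5.59 -4.87]
-10 [3.02 4.25 2.58] [ 0.64 -9.3  -5.66]
-12 [3.64 4.04 1.9 ] [  0.72 -11.01  -6.05]
-14 [2.34 5.34 1.6 ] [  0.68 -12.81  -6.51]
-16 [3.45 5.48 0.97] [  0.77 -14.51  -6.96]
-18 [3.22 5.04 1.  ] [  0.71 -16.28  -7.46]
-20 [1.72 7.03 1.67] [  0.87 -17.11  -7.75]
-22 [-0.34 10.97  5.64] [  1.04 -17.32  -7.9 ]
-24 [-2.67 14.01  8.7 ] [  1.14 -17.52  -8.07]
24.55
26.55 [-3.25 14.24  8.19]
```

View pics/side6z.png

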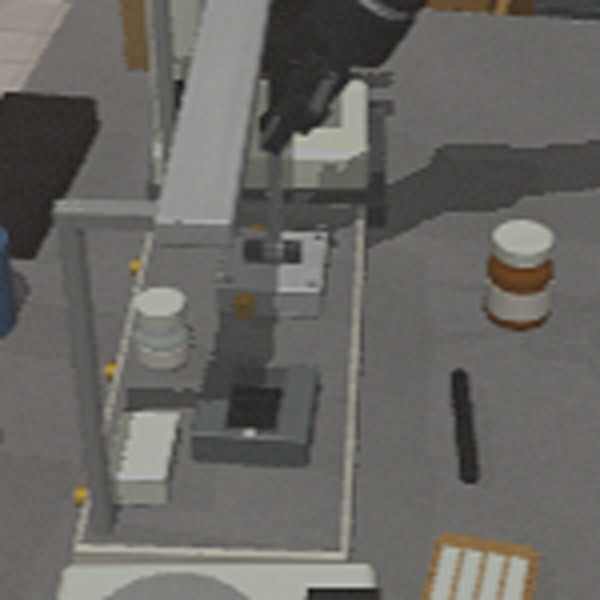

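View pics/top6z.png

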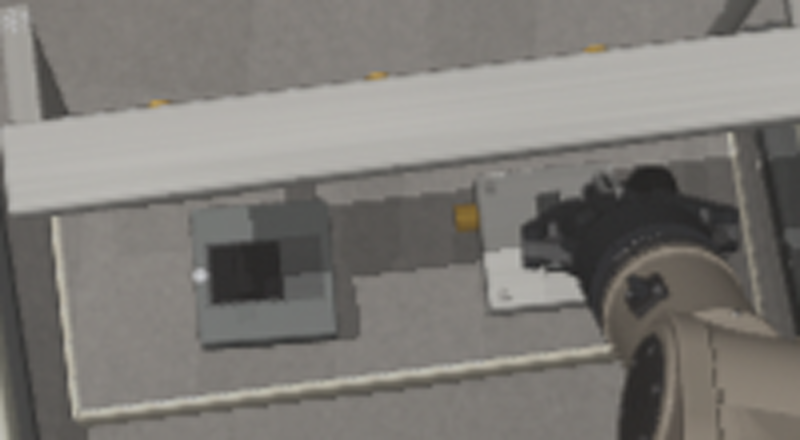

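The knob is at zoom (650,185), about 47 mm over. The TCP stalled at -17.3 mm with the force rising, so the lever is at its stop, and it was held over 2 s. Now I ease it back and return to the switch.

```bash
python3 - <<'E'
from h import *
from plant import bot
np.set_printoptions(precision=2,suppress=True)
T=31; q=ori(T,3,-1)
K=np.array([.611,-.1496,.195]); P=tcp(K,T)+.010*R.from_quat(q).as_matrix()[:,0]
bot.hold(.2)
bot.movel(P+U*.030,rate=.07)
bot.movel(P+U*.062,rate=.1)
bot.movel([.49,-.075,.26],rate=.15)
bot.hold(.2)
bot.grip(.034,20)
bot.movel([.50,.045,.22],rate=.2,orientation=ori(27,3,-1))
print(bot.sense()["time"],bot.sense()["width"],bot.sense()["joint_positions"])
for n in("side","top"):
    c=bot.read_camera(n)
    a=c["frame"]; a=a[150:300,190:340] if n=="side" else a[125:235,215:415]
    cv2.imwrite(f"pics/{n}7z.png",cv2.resize(a,None,fx=4,fy=4,interpolation=cv2.INTER_CUBIC))
E
```

```text
30.6583 0.03391095183047096 [ 1.08 -0.11 -1.21  2.23 -0.12  0.48 -1.58]
```

View pics/top7z.png

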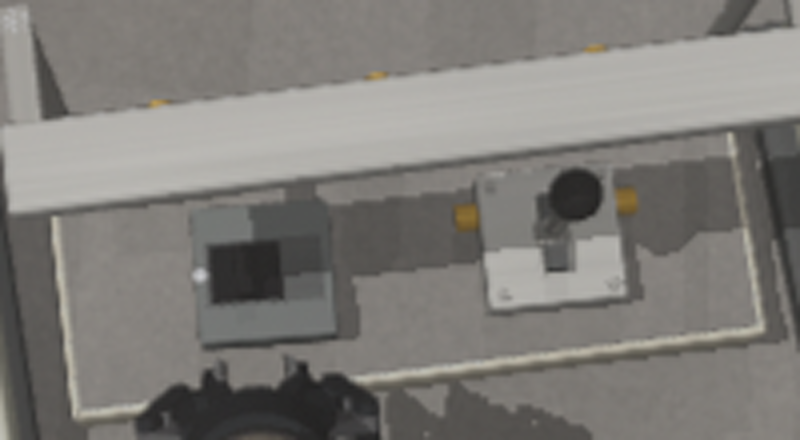

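View pics/side7z.png

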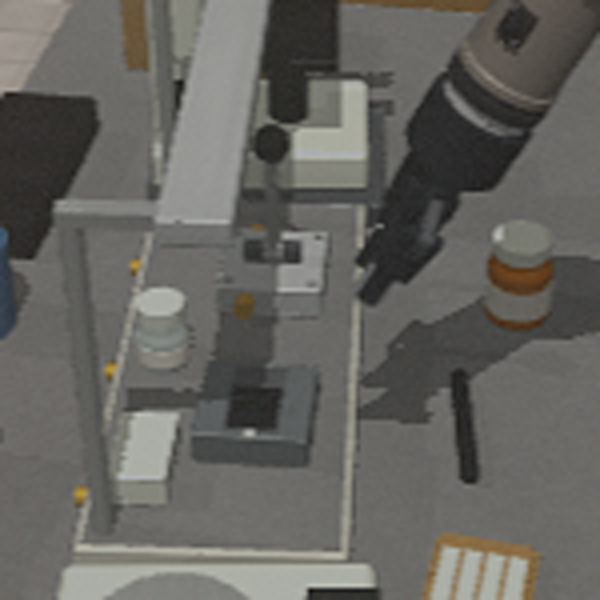

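The lever is back in the middle (knob at 575,194) and the switch is still on. Now I slide it off.

```bash
python3 - <<'E'
from h import *
from plant import bot
np.set_printoptions(precision=2,suppress=True)
p0=tcp([.60,.026,.086],27); c0=p0+U*.025
bot.movel(c0+[-.03,0,.07],rate=.15)
bot.movel(c0+[0,0,.02],rate=.12); f0=favg(bot)
bot.movel(c0,rate=.04); print("down",favg(bot)-f0)
peak=0
for d in np.arange(.021,-.010,-.002):
    bot.movel(p0+U*d,rate=.05); f=favg(bot)-f0; fy=f@U
    print(round(d*1000),f,(bot.sense()["ee_pos"]-p0)*1000)
    peak=max(peak,fy)
    if peak>4 and fy<1.2 : print("snap");break
    if fy>14: break
e=bot.sense()["ee_pos"]
bot.movel(p0+U*(d-.005),rate=.05);print("after",favg(bot)-f0)
bot.movel(p0+U*(d+.001),rate=.05)
bot.movel(p0+U*(d+.001)+[-.03,0,.07],rate=.15)
bot.movel([.46,.0,.25],rate=.2)
print(bot.sense()["time"])
for n in("side","top"):
    c=bot.read_camera(n); cv2.imwrite(f"pics/{n}8.png",c["frame"])
    a=c["frame"]; a=a[150:300,190:340] if n=="side" else a[125:235,215:415]
    cv2.imwrite(f"pics/{n}8z.png",cv2.resize(a,None,fx=4,fy=4,interpolation=cv2.INTER_CUBIC))
E
```

```text
down [ 0.82 -0.42  0.94]
21 [ 0.89 -0.28  0.24] [-1.01 20.61  0.12]
19 [ 0.47 -0.37  0.41] [-0.99 18.88 -0.02]
17 [ 1.31 -0.11  0.75] [-0.89 16.88 -0.02]
15 [ 0.46 -0.57  0.79] [-0.74 14.98  0.03]
13 [ 1.75  4.92 -2.08] [-0.72 14.81  0.07]
11 [ 0.95  4.64 -1.26] [-0.63 12.64  0.1 ]
9 [-0.34  4.46  0.43] [-0.47  9.84  0.14]
7 [-0.75  2.25  1.48] [-0.28  6.26  0.08]
5 [ 0.82 -0.25  0.36] [-0.25  3.51 -0.16]
snap
after [ 0.91 -0.22  0.31]
39.575
```

View pics/top8z.png

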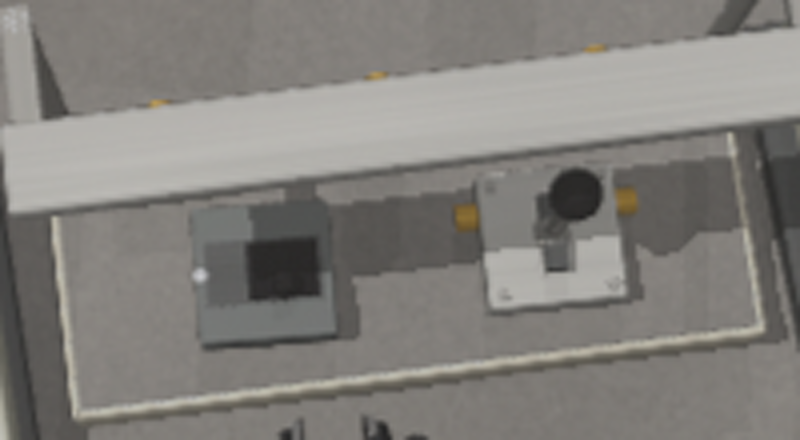

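View pics/side8.png

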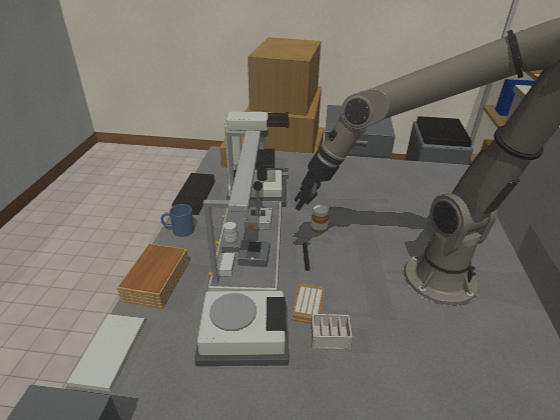

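The slide is back at its off position (zoom x 248-320, as at the start), the lever is upright, the loose things haven't moved and the arm is clear. Handing in.

```bash
python3 - <<'E'
from plant import bot
bot.hold(.3); print(bot.sense()["contact_force"],bot.sense()["time"]); bot.sign_off()
E
```

```text
[0.39015359 0.51315688 0.01484067] 39.975
the job is handed in; nothing more can be done
```

I completed the whole sequence and handed the job in at 40 s of the 72 s allowed. The hand-in gives no verdict.

- **Switch on:** I straddled the ridge and slid it to the dot. The force rose to about 5 N and then dropped as it snapped over, and the top picture showed the slide at the dot end with the lever upright.
- **Lever:** I pushed the knob towards the microscope (-y) with closed fingers. The arm stalled within 1 mm of where the stop was expected, with 14 N sideways force. I held it there for more than 2 s and eased it back. The pictures showed the knob back in its starting place and the switch still on.
- **Switch off:** I slid it back the same way. It snapped over, and the slide is at the same pixels as at the start.
- **Last checks:** The final pictures show the lever upright, the loose things where they were, and the gripper clear of everything. The tool force was under 1 N, which is just noise. None of my checks failed.

The two cameras disagreed by up to about 5 mm on the switch position, which the open jaws allowed for. I judged the lever's angle from the stall, the force and the pictures, because it can't be read directly.

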